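# Ease a spring clip off a microscope boom rod with a wedge

## Robot

A 7-joint arm with a two-finger parallel gripper is mounted at the origin on the work surface. World frame = base frame: x ahead of the robot, y to its left, z up, the work surface at z = 0. Lengths are in m, angles in rad, forces in N, time in s.
With the tool pointing down it reaches from about 0.35 to 0.9 m from the base axis. Payload 8.1 kg.
Tool frame: the origin (TCP) lies at the very end of the fingers, on their centre line; the grasp point (between the pads) lies 19 mm behind it (grip_point_offset is the distance from the TCP to the grasp point, in m); z points along the fingers, x is the direction in which the jaws open and shut, and the axes are right-handed (so a half turn about z gives the same grasp; the last joint's range is limited). The gripper opens to 92 mm and grips with 3 to 60 N. Pads are 19 mm wide; open, the fingers measure 130 mm over their backs; the gripper's body (75 mm by 190 mm) begins 47 mm behind the grasp point.
Start: joints at [1.157, 0.434, 0.025, 1.573, -0.012, 1.134, -0.075], TCP at [0.191, -0.595, 0.227] pointing down, gripper open.
Joint ranges: [-2.62, 2.62], [-0.44, 2.09], [-1.27, 1.32], [0.08, 2.57], [-1.32, 4.46], [0.12, 2], [-2.74, 2.74]. Speed limits (rad/s): [2.22, 2.22, 3.01, 3.01, 3.14, 3.14, 3.14].

## Interface

Orientations are given as a rotation vector (axis times angle).
In Python, from cell import observe, get_image, camera_model, sign_off, grip_point_offset gives the robot as it stands.
- The arm moves only by the tool play_rows, never from a script. Its argument "rows" is a list of rows, each a list of 7 numbers: the shift along the tool's x, y, z as a fraction of full scale, then the turn, a rotation vector about the tool's x, y, z as a fraction of full scale, then the closure, from -1 (fully open) to 1 (shut). A call has 1 to 5 rows; each row shifts and turns the pose as measured when the row begins, along the tool's axes as they then stand; what a row does not reach is not made up. Full scale, the value 1, is 0.15 m for a shift and 0.5 rad for a turn. A row lasts 1/10 s, in which the tool goes at most 50 mm and 8.59 degrees, less where a joint would pass 70% of its speed; a pose out of reach is approached as far as the arm can. A call with a number of a shift or a turn outside -1 to 1 is refused whole. A call with a gripper value outside its range is refused whole. The fingers move at their own pace and stop on an object; "force" is the grip in N (left out, the last holds). Time passes only in rows, so rows that do not move let the fingers close. It gives the time, the measured TCP pose, the force and the opening at its end, in the units of the state.
- observe(): the state, without advancing time (a new reading comes with each control period).
- get_image(name): name is "scene" or "top" or "wrist"; returns the picture (400x640x3 uint8, blue, green, red); there is no depth.
- camera_model(name): a dict with "K" (3x3 intrinsics, pixels), "dist" ([k1, k2, p1, p2, k3] as OpenCV has them; the pictures are not rectified), "R" (3x3) and "t" (3): a world point X has camera coordinates R X + t. Camera axes: x right, y down, z forward; pixel columns grow to the right and rows downward; lengths in m; the calibration is good to about 2 mm. A picture is of the moment at which its call begins: read the wrist's pose just before it. camera_model takes no time and is no camera call; for the wrist camera it gives the pose at the moment of the call.
- sign_off(): hands the job in, once; it reports no verdict.
The state is a dict: "clock": time; "joints": joint angles; "dq": joint speeds; "joint_efforts": joint torques, N m; "position": TCP position; "ee_rot": TCP orientation; "force": force on the tool from outside, world axes, zero at the start; "ft_torque": the same for the moment, N m; "width": opening from 0.0 (shut) to 1.0 (fully open).
Only numpy, scipy, OpenCV 4.12 (cv2) and the standard library are available. Lean on these libraries where they do the work, as an engineer would, in place of code of your own. Each camera call takes 0.05 s, during which the arm holds its last target.

## Task

Take the tapered wedge by its grip and slide its blade along the top of the rod, thin end first, under the bridge of the spring clip until the clip has spread and come up off the rod onto the wedge. Carry the clip away on the wedge and set both down inside the steel tray; do not touch the clip with the fingers.

Things in the scene. Friction and masses are not known exactly. Their poses are not given: they have to be found in the camera images.
- wedge_grip (a point): Grey plastic wedge, 150 g, flat underside down. Point: centre of its grip block (34 long, 30 wide to hold across, 60 mm high), 30 mm above the underside. x along the blade to the thin end, z up. Blade 12 mm wide on the same underside: level top 44 mm high from x = 17 to 49 mm, then a ramp down to 4 mm at the tip, x = 129 mm. Look-alike: same grip, flat bar 24 wide, 12 mm high.
- clip: Dark spring clip, 65 g, loose on the rod. Origin under the middle of its bridge (16 along rod, 44 across, 4 mm thick), 16 mm above the rod's top when seated; x along rod. Two sprung jaws, 36 mm apart, hang to 46 mm below the origin; bars inside them, 25 mm apart, hold the rod. A lift of 22 mm (under 15 N) spreads them and frees it. The old U clip on the bench is not meant.
- rod_seat (a point): Point on the fixed rod's top line, 61 mm above the bench, straight below the seated clip. x along the level rod, away from the robot, z up: insert towards +x. Rod 32 mm thick, x = -90 to +90 mm; base 200 x 90 mm. Two stop plates, 34 mm apart, x = 10 to 21 mm, 108 mm above the bench, keep the clip from sliding along; nothing else tops the rod. The wedge may slide on the rod.
- tray_floor (a point): Centre of the inner floor of the open steel tray, fixed on the bench; x along its length, z up. Floor 5 mm above the bench, 232 mm inside along x and 142 mm along y, rim 18 mm above the bench.

How it is judged:
On the way, in this order (a step that is already met when the one before it is completed fails the run):
1. the wedge's thin end is under the bridge of the clip while the clip still sits on the rod (x of wedge_grip in the frame of clip between -0.129 and -0.03 m and y of wedge_grip in the frame of clip between -0.04 and 0.04 m and z of wedge_grip in the frame of clip between -0.005 and 0.04 m and distance between clip and rod_seat below 0.024 m), for 0.05 s.
2. the clip has come up off the rod and sits on the wedge's blade (z of clip in the frame of rod_seat above 0.04 m and x of clip in the frame of wedge_grip between 0.015 and 0.11 m and y of clip in the frame of wedge_grip between -0.02 and 0.02 m and z of clip in the frame of wedge_grip between -0.02 and 0.03 m), for 0.2 s.
At the end, for the whole second after the job is handed in: The clip and the wedge's grip lie inside the tray's rim, the clip's bridge not more than 60 mm and the grip's centre not more than 45 mm above its floor (still on the wedge or beside it), both let go, the clip at rest and well away from the rod (x of clip in the frame of tray_floor between -0.115 and 0.115 m and y of clip in the frame of tray_floor between -0.07 and 0.07 m and z of clip in the frame of tray_floor between -0.003 and 0.06 m and x of wedge_grip in the frame of tray_floor between -0.115 and 0.115 m and y of wedge_grip in the frame of tray_floor between -0.07 and 0.07 m and z of wedge_grip in the frame of tray_floor between 0 and 0.045 m and linear speed of clip below 0.03 m/s and horizontal distance between clip and rod_seat above 0.08 m); the robot touches nothing.
It fails at once if the fingers press on the clip (contact force between the fingers and clip above 1 N).
It also fails if it takes over 59 s, if anything falls off the work surface, if the arm or the gripper's body presses on something with over 40 N, if the wrist force passes 120 N, or if a joint passes its speed limit or range.

## Working session

There is one attempt and no reset: what is moved stays moved. The work goes in short steps, Python scripts to look and compute and a tool call to move; the robot and the scene stay as the last step left them, time stands still between calls to the robot, and variables do not carry over. Pictures are saved under pics/ and viewed, and the job is handed in when it is done.

Besides the shell and the picture viewer there is one more tool, called after "Request:" in YAML: its name, and indented under it one key for each argument. play_rows: Moves the arm, as the interface text tells. Its arguments: {"type":"object","properties":{"rows":{"type":"array","items":{"type":"array","items":{"type":"number"}}},"force":{"type":"number"}},"required":["rows"]}

```bash
ls; mkdir -p pics; python3 - <<'E'
from cell import *
import cv2
print(observe())
for n in ["scene","top","wrist"]:
    m=camera_model(n); print(n,m)
    cv2.imwrite(f"pics/{n}0.png",get_image(n))
E
```

```text
pics
{'clock': 0.0, 'joints': array([ 1.15741135,  0.43520931,  0.02496633,  1.57409451, -0.01161683,
        1.13398888, -0.07510429]), 'dq': array([ 0.00157118, -0.00055147, -0.00119045, -0.0007908 , -0.00073044,
        0.00120425,  0.00036612]), 'joint_efforts': array([ 1.05362133e-04, -6.67838788e+01,  9.85164978e-01, -3.14455998e+01,
       -6.05165237e-02,  4.28730296e-02,  1.23008590e-04]), 'position': array([ 0.19092814, -0.59458943,  0.22595438]), 'ee_rot': array([-2.53775515e+00,  1.85048282e+00,  2.08081055e-03]), 'force': array([ 0.04954322, -0.71790191, -0.83193301]), 'ft_torque': array([0.00917619, 0.0373012 , 0.01234495]), 'width': 0.9976003942379434}
scene {'K': array([[417.78963007,   0.        , 318.88008669],
       [  0.        , 417.78963007, 208.11224769],
       [  0.        ,   0.        ,   1.        ]]), 'dist': array([-0.0287211,  0.       ,  0.       ,  0.       ,  0.       ]), 'R': array([[ 0.76940782,  0.63875712, -0.00097296],
       [ 0.51908239, -0.62614117, -0.58180814],
       [-0.3722433 ,  0.44714268, -0.81332549]]), 't': array([-0.43452425, -0.2
[... 214 characters left out ...]
,  0.       ,  0.       ,  0.       ,  0.       ]), 'R': array([[-0.01647667, -0.99913764,  0.03811151],
       [-0.99663376,  0.01334994, -0.08088842],
       [ 0.08030988, -0.03931599, -0.99599427]]), 't': array([0.01993274, 0.55065746, 0.99372327])}
wrist {'K': array([[309.17164613,   0.        , 323.87492006],
       [  0.        , 309.17164613, 196.47028623],
       [  0.        ,   0.        ,   1.        ]]), 'dist': array([0.00067945, 0.        , 0.        , 0.        , 0.        ]), 'R': array([[ 0.30480732, -0.95241241, -0.00176155],
       [-0.91595619, -0.29364582,  0.27348929],
       [-0.26099187, -0.08174804, -0.96187343]]), 't': array([-0.62378273, -0.03447832,  0.39100605])}
```

View pics/scene0.png

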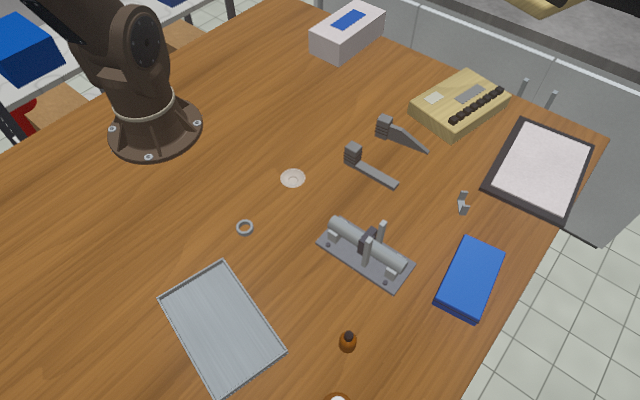

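View pics/top0.png

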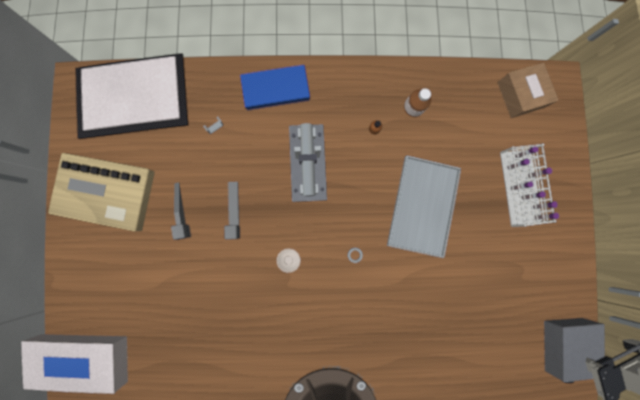

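View pics/wrist0.png

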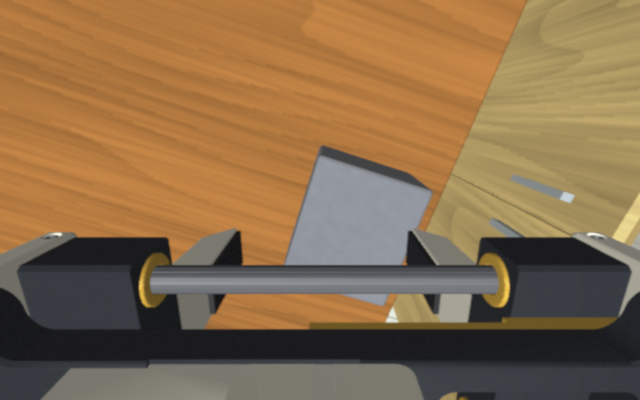

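The wedge is the left one in the top view, with its grip at (180,232) and tip at (178,185); the rod is at (308,160) and the tray at (425,207). I'll zoom in.

```bash
cat > h.py <<'E'
import numpy as np, cv2
from cell import *
def ray(m,u,v):
    p=cv2.undistortPoints(np.array([[[u,v]]],float),m["K"],m["dist"])[0,0]
    d=m["R"].T@np.array([p[0],p[1],1]); c=-m["R"].T@m["t"]; return c,d
def onz(m,u,v,z):
    c,d=ray(m,u,v); return c+d*(z-c[2])/d[2]
def proj(m,X):
    X=np.atleast_2d(np.array(X,float))
    return cv2.projectPoints(X,cv2.Rodrigues(m["R"])[0],m["t"],m["K"],m["dist"])[0][:,0]
def zoom(img,u0,v0,u1,v1,f,name):
    c=cv2.resize(img[v0:v1,u0:u1],None,fx=f,fy=f,interpolation=cv2.INTER_CUBIC)
    cv2.imwrite(name,c)
E
python3 - <<'E'
from h import *
t=cv2.imread("pics/top0.png"); s=cv2.imread("pics/scene0.png")
zoom(t,160,110,340,250,4,"pics/t1.png")
zoom(s,310,100,440,300,3,"pics/s1.png")
zoom(t,380,150,470,265,5,"pics/t2.png")
E
```

```text
(no output)
```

View pics/t1.png

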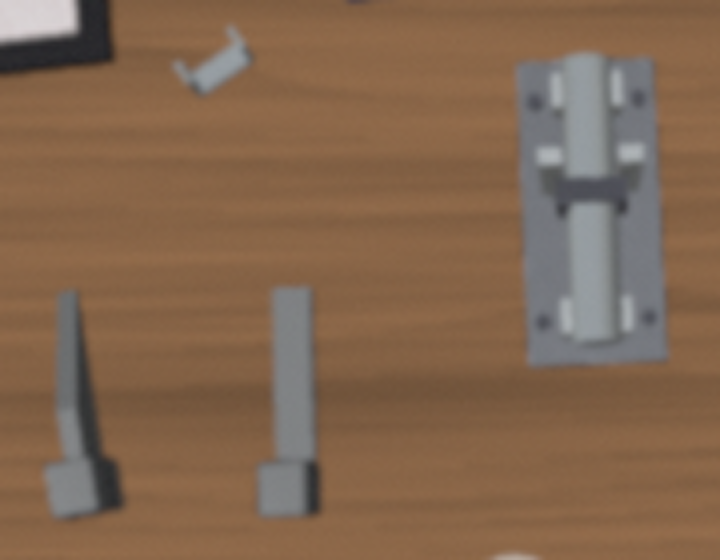

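View pics/s1.png

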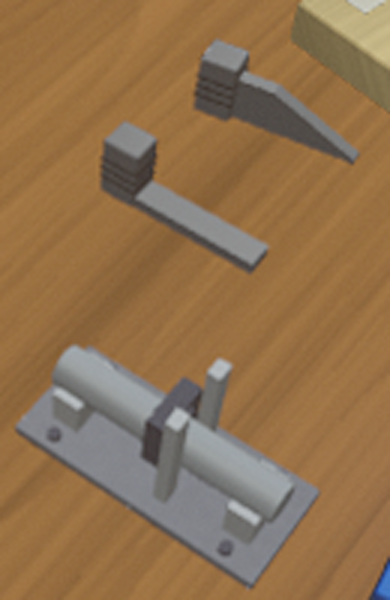

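View pics/t2.png

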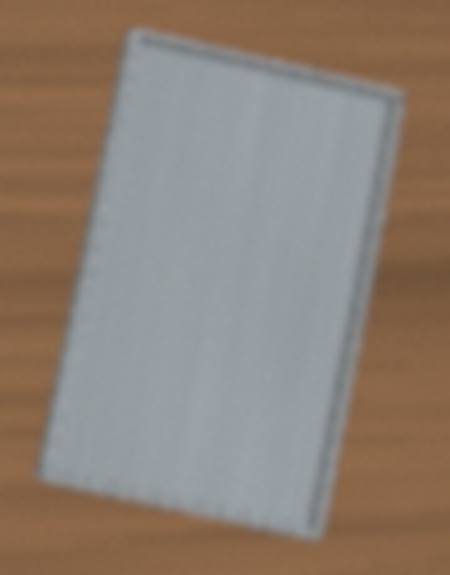

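```bash
cat > fit.py <<'E'
from h import *
from scipy.optimize import least_squares
T=camera_model("top"); S=camera_model("scene")
def P(p,X):
    x,y,a=p[:3]; X=np.array(X,float); c,s=np.cos(a),np.sin(a)
    return np.c_[x+c*X[:,0]-s*X[:,1], y+s*X[:,0]+c*X[:,1], X[:,2]]
t1=lambda l:np.array(l,float)/4+[160,110]-0.375
s1=lambda l:np.array(l,float)/3+[310,100]-0.33
t2=lambda l:np.array(l,float)/5+[380,150]-0.4
def fit(name,p0,items):
    f=lambda p:np.concatenate([(proj(m,P(p,X))-uv).ravel() for m,X,uv in items])
    r=least_squares(f,p0,loss="soft_l1"); print(name,np.round(r.x,4)); 
    for m,X,uv in items: print(np.round(proj(m,P(r.x,X))-uv,1).tolist())
    return r.x
g=[(-.017,.015,.06),(.017,.015,.06),(.017,-.015,.06),(-.017,-.015,.06)]
tipw=[(.129,.006,.004),(.129,-.006,.004)]
if __name__=="__main__":
    fit("wedge",[.45,.4,0],[(T,g,t1([(55,517),(44,467),(96,458),(105,510)])),(T,tipw,t1([(60,292),(77,291)])),
       (S,g,s1([(212,40),(248,52),(237,74),(200,60)])),(S,tipw[1:],s1([(357,158)]))])
    zb=.008
    b=[(-.1,.045,zb),(.1,.045,zb),(.1,-.045,zb),(-.1,-.045,zb)]
    bt=t1([(529,364),(516,64),(651,58),(667,360)])
    bs=s1([(90,346),(318,491),(250,583),(15,428)])
    pl=[(.0155,.0225,.108),(.0155,-.0225,.108)]
    fit("base",[.6,.05,0],[(T,b,bt),(S,b,bs)])
    print([onz(T,*q,.108) for q in t1([(549,155),(630,152)])])
    print("clip top",onz(T,*t1([(592,188)])[0],.081), "rod ends",onz(T,*t1([(584,56)])[0],.061),onz(T,*t1([(596,338)])[0],.061))
    zr=.018
    o=t2([(42,477),(131,30),(402,93),(320,538)])
    w=[onz(T,*q,zr) for q in o]; print("tray",np.round(w,4).tolist(),np.mean(w,0))
    for i in range(4): print(np.linalg.norm(w[i]-w[(i+1)%4]))
E
python3 fit.py
```

```text
wedge [0.4754 0.3626 0.1918]
[[0.1, 0.3], [0.4, -1.0], [-0.7, -1.2], [-0.4, -0.5]]
[[-0.7, 0.0], [-0.4, -0.7]]
[[-0.3, -0.6], [0.1, -0.1], [-0.9, -0.2], [-1.2, -0.1]]
[[-1.5, 1.0]]
base [0.6501 0.0469 0.0315]
[[-0.5, 0.4], [-0.3, -0.8], [0.3, -0.6], [0.0, -0.1]]
[[-1.0, -0.5], [0.5, -0.2], [0.1, 1.1], [-0.9, -0.6]]
[array([0.66469523, 0.07110652, 0.108     ]), array([0.66604129, 0.02357033, 0.108     ])]
clip top [0.64992583 0.04599548 0.081     ] rod ends [0.73696494 0.04978974 0.061     ] [0.56099341 0.04466723 0.061     ]
tray [[0.4322, -0.156, 0.018], [0.6627, -0.21, 0.018], [0.6286, -0.3545, 0.018], [0.3975, -0.3006, 0.018]] [ 0.53024897 -0.25528261  0.018     ]
0.23675151055994828
0.1484327037091956
0.23734106928247486
0.14871920601814698
```

Request:
play_rows:
  rows:
    - [-0.1,-0.12,-0.02,0,0,0,-1]
    - [-0.2,-0.24,0,0,0,0,-1]
    - [-0.2,-0.24,0,0,0,0,-1]
    - [-0.2,-0.24,0,0,0,0,-1]
    - [-0.2,-0.24,0,0,0,0,-1]

```text
clock: 0.65
position: [0.3014, -0.4168, 0.2267]
ee_rot: [2.524, -1.866, -0.006]
force: [0.7, -0.2, 0.8]
width: 1.001
```

```bash
cat > go.py <<'E'
import sys
from h import *
from scipy.spatial.transform import Rotation as Ro
def go(x,y,z,yaw,pitch=0.):
    # yaw: heading of wedge x axis; tool x = -wedge y, tool y = -wedge x, tool z down ; pitch>0 = nose up
    o=observe(); p=o["position"]; R=Ro.from_rotvec(o["ee_rot"])
    W=Ro.from_euler("ZY",[yaw,-pitch]).as_matrix()
    Rt=Ro.from_matrix(np.c_[-W[:,1],-W[:,0],-W[:,2]])
    d=R.inv().apply(np.array([x,y,z])-p); r=(R.inv()*Rt).as_rotvec()
    print("pos",p.round(4),"tool yaw",np.round(np.arctan2(*(-R.as_matrix()[:2,1])[::-1]),4),"t",round(o["clock"],2),"F",o["force"].round(1),"w",round(o["width"],3))
    print("q",o["joints"].round(2))
    print("shift units",(d/.15).round(3),"dist",np.linalg.norm(d).round(4),"rot units",(r/.5).round(3))
if __name__=="__main__": go(*map(float,sys.argv[1:]))
E
python3 go.py .475 .363 .23 .19
```

```text
pos [ 0.3014 -0.4168  0.2267] tool yaw 0.2976 t 0.65 F [ 0.7 -0.2  0.8] w 1.001
q [ 0.88  0.26 -0.05  1.83  0.02  1.05 -0.45]
shift units [-4.631 -2.631 -0.026] dist 0.799 rot units [0.009 0.003 0.215]
```

Request:
play_rows:
  rows:
    - [-0.24,-0.22,0,0,0,0,-1]
    - [-0.24,-0.22,0,0,0,0,-1]
    - [-0.24,-0.22,0,0,0,0,-1]
    - [-0.25,-0.2,0,0,0,0,-1]
    - [-0.28,-0.15,0,0,0,0,-1]

```text
clock: 1.15
position: [0.394, -0.1857, 0.2262]
ee_rot: [2.525, -1.866, -0.004]
force: [0.3, 0.4, 0.2]
width: 0.999
```

Request:
play_rows:
  rows:
    - [-0.28,-0.15,0,0,0,0,-1]
    - [-0.28,-0.12,0,0,0,0,-1]
    - [-0.28,-0.12,0,0,0,0,-1]
    - [-0.28,-0.12,0,0,0,0.05,-1]
    - [-0.28,-0.12,0,0,0,0.05,-1]

```text
clock: 1.65
position: [0.4233, 0.0524, 0.2263]
ee_rot: [2.477, -1.93, -0.001]
force: [0.5, -0.6, -0.5]
width: 1.002
```

```bash
python3 go.py .475 .363 .23 .19
```

```text
pos [0.4233 0.0524 0.2263] tool yaw 0.2469 t 1.65 F [ 0.5 -0.6 -0.5] w 1.002
q [ 0.15  0.15 -0.44  2.    0.07  1.02 -1.65]
shift units [-1.924 -0.84  -0.028] dist 0.3149 rot units [ 0.003 -0.002  0.114]
```

Request:
play_rows:
  rows:
    - [-0.28,-0.1,0,0,0,0.03,-1]
    - [-0.28,-0.1,0,0,0,0.03,-1]
    - [-0.28,-0.1,0,0,0,0.03,-1]
    - [-0.28,-0.1,0,0,0,0.03,-1]
    - [-0.28,-0.1,0,0,0,0,-1]

```text
clock: 2.15
position: [0.4509, 0.2823, 0.226]
ee_rot: [2.413, -2.009, 0.002]
force: [2.2, -0.4, 0.5]
width: 1.001
```

Request:
play_rows:
  rows:
    - [-0.22,-0.1,0,0,0,0,-1]
    - [-0.12,-0.08,0,0,0,0,-1]
    - [-0.04,-0.05,0,0,0,0,-1]
    - [0,0,0,0,0,0,-1]

```text
clock: 2.55
position: [0.4729, 0.3538, 0.2244]
ee_rot: [2.42, -2.0, -0.004]
force: [-0.3, 0.0, 0.5]
width: 0.998
```

```bash
python3 go.py .475 .363 .23 .19; python3 - <<'E'
from h import *
m=camera_model("wrist"); im=get_image("wrist"); cv2.imwrite("pics/w1.png",im)
print(repr(m["R"]),repr(m["t"]))
E
```

```text
pos [0.4729 0.3538 0.2244] tool yaw 0.1898 t 2.55 F [-0.3  0.   0.5] w 0.998
q [-0.36  0.44 -0.53  1.63  0.23  1.14 -2.33]
shift units [-0.058 -0.025 -0.038] dist 0.011 rot units [ 0.006  0.001 -0.   ]
array([[ 0.18772035, -0.9822218 , -0.00118348],
       [-0.94386505, -0.18072285,  0.27651045],
       [-0.27180847, -0.0507896 , -0.96101018]]) array([0.25925776, 0.4752859 , 0.53447293])
```

View pics/w1.png

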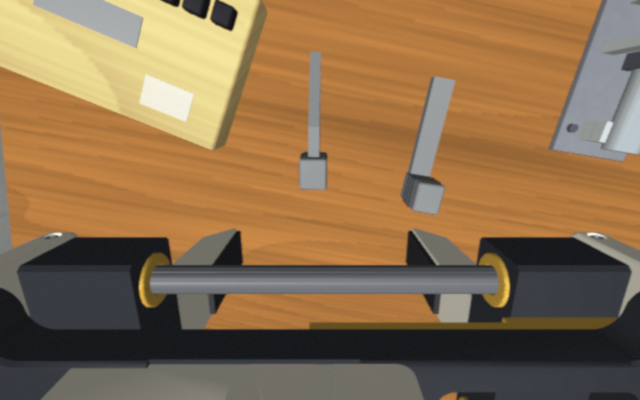

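Wedge grip top is at about (313,172), its tip at (315,52). Zooming to refine.

```bash
python3 - <<'E'
from h import *
w=cv2.imread("pics/w1.png"); zoom(w,280,40,360,200,5,"pics/w1z.png")
E
```

```text
(no output)
```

View pics/w1z.png

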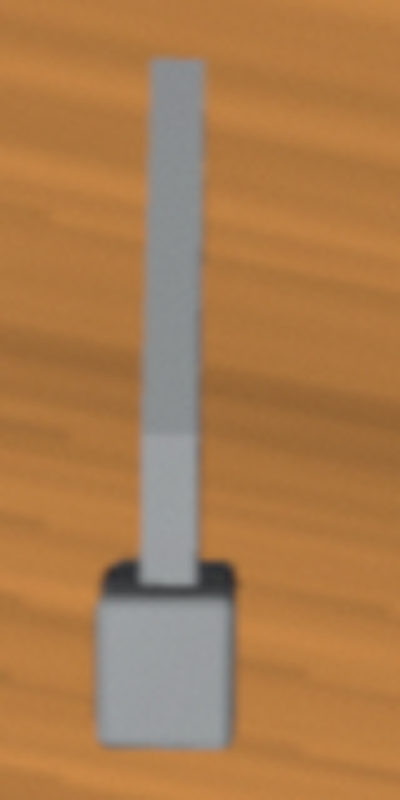

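```bash
python3 - <<'E'
from fit import *
M=dict(camera_model("wrist"))  # arm unmoved
z=lambda l:np.array(l,float)/5+[280,40]-0.4
b=[(.049,.006,.044),(.049,-.006,.044)]
fit("w",[.475,.36,.19],[(M,g,z([(97,747),(97,597),(235,597),(232,747)])),(M,tipw,z([(151,59),(205,59)])),(M,b,z([(142,433),(198,433)]))])
E
python3 go.py .475 .363 .1 .19
```

```text
w [0.4754 0.3661 0.172 ]
[[-0.3, 0.6], [-0.5, -0.8], [0.5, -0.3], [0.5, 1.0]]
[[0.1, -0.3], [-0.0, -0.1]]
[[-0.1, 0.0], [-0.1, 0.2]]
pos [0.4725 0.353  0.2243] tool yaw 0.1894 t 2.6 F [-0.8  0.5 -0.8] w 1.0
q [-0.36  0.44 -0.53  1.63  0.23  1.14 -2.32]
shift units [-0.062 -0.032  0.829] dist 0.1247 rot units [ 0.007  0.001 -0.001]
```

Request:
play_rows:
  rows:
    - [-0.08,-0.03,0.1,0,0,0.03,-1]
    - [0,0,0.25,0,0,0,-1]
    - [0,0,0.25,0,0,0,-1]
    - [0,0,0.25,0,0,0,-1]
    - [0,0,0.1,0,0,0,-1]

```text
clock: 3.1
position: [0.4779, 0.3578, 0.0818]
ee_rot: [-2.395, 2.03, -0.005]
force: [-0.5, 0.4, -0.2]
width: 1.005
```

```bash
python3 go.py .4755 .3655 .017 .175
```

```text
pos [0.4779 0.3578 0.0818] tool yaw 0.1646 t 3.1 F [-0.5  0.4 -0.2] w 1.005
q [-0.41  0.59 -0.47  1.77  0.34  0.86 -2.44]
shift units [-0.054  0.009  0.432] dist 0.0653 rot units [-0.007 -0.002 -0.021]
```

Request:
play_rows:
  rows:
    - [-0.05,0.01,0.1,0,0,-0.02,-1]
    - [-0.01,0,0.15,0,0,0,-1]
    - [0,0,0.1,0,0,0,-1]
    - [0,0,0,0,0,0,-1]

```text
clock: 3.5
position: [0.475, 0.3611, 0.0262]
ee_rot: [2.402, -2.023, 0.007]
force: [-0.2, -0.5, 0.1]
width: 0.999
```

```bash
python3 go.py .4755 .3655 .017 .175
```

```text
pos [0.475  0.3611 0.0262] tool yaw 0.171 t 3.5 F [-0.2 -0.5  0.1] w 0.999
q [-0.45  0.66 -0.43  1.81  0.39  0.76 -2.49]
shift units [-0.029 -0.008  0.061] dist 0.0102 rot units [-0.004 -0.009 -0.008]
```

Request:
play_rows:
  rows:
    - [-0.04,-0.01,0.06,0,-0.01,-0.01,-1]
    - [-0.01,0,0.02,0,0,0,-1]
    - [0,0,0,0,0,0,0.3]
    - [0,0,0,0,0,0,1]
    - [0,0,0,0,0,0,1]
  force: 15

```text
clock: 4.0
position: [0.4768, 0.3708, 0.0163]
ee_rot: [-2.403, 2.013, -0.002]
force: [0.3, 0.1, -0.4]
width: 0.79
```

```bash
python3 go.py .4755 .3655 .017 .175
```

```text
pos [0.4768 0.3708 0.0163] tool yaw 0.1763 t 4.0 F [ 0.3  0.1 -0.4] w 0.79
q [-0.46  0.68 -0.43  1.8   0.4   0.74 -2.49]
shift units [ 0.033  0.014 -0.005] dist 0.0055 rot units [-0.012  0.006  0.003]
```

Request:
play_rows:
  rows:
    - [0.035,0.014,0,-0.01,0,0,1]
    - [0,0,0,0,0,0,1]
    - [0,0,0,0,0,0,1]
    - [0,0,0,0,0,0,1]
    - [0,0,0,0,0,0,1]

```text
clock: 4.5
position: [0.4761, 0.3647, 0.0173]
ee_rot: [-2.405, 2.016, 0.002]
force: [-0.1, 1.6, 0.2]
width: 0.354
```

Request:
play_rows:
  rows:
    - [0,0,0,0,0,0,1]
    - [0,0,0,0,0,0,1]
    - [0,0,0,0,0,0,1]
  force: 45

```text
clock: 4.8
position: [0.4761, 0.3648, 0.0173]
ee_rot: [-2.405, 2.015, 0.002]
force: [-0.8, -0.0, 0.4]
width: 0.324
```

```bash
python3 go.py .4755 .3655 .017 .175
```

```text
pos [0.4761 0.3648 0.0173] tool yaw 0.1759 t 4.8 F [-0.8 -0.   0.4] w 0.324
q [-0.45  0.68 -0.43  1.81  0.4   0.74 -2.49]
shift units [-0.006  0.003  0.002] dist 0.001 rot units [-0.004  0.007  0.002]
```

Request:
play_rows:
  rows:
    - [0,0,-0.06,0,0,0,1]
    - [0,0,-0.15,0,0,0,1]
    - [0,0,-0.22,0,0,0,1]
    - [0,0,-0.25,0,0,0,1]
    - [0,0,-0.2,0,0,0,1]

```text
clock: 5.3
position: [0.4726, 0.3615, 0.1499]
ee_rot: [2.403, -2.011, -0.007]
force: [1.0, 0.2, -1.7]
width: 0.324
```

```bash
python3 go.py .47 .042 .17 .03; python3 - <<'E'
from h import *
cv2.imwrite("pics/w2.png",get_image("wrist"))
E
```

```text
pos [0.4726 0.3615 0.1499] tool yaw 0.1771 t 5.3 F [ 1.   0.2 -1.7] w 0.324
q [-0.39  0.52 -0.51  1.7   0.28  1.   -2.39]
shift units [ 2.094  0.393 -0.126] dist 0.3201 rot units [ 0.018 -0.005  0.294]
```

View pics/w2.png

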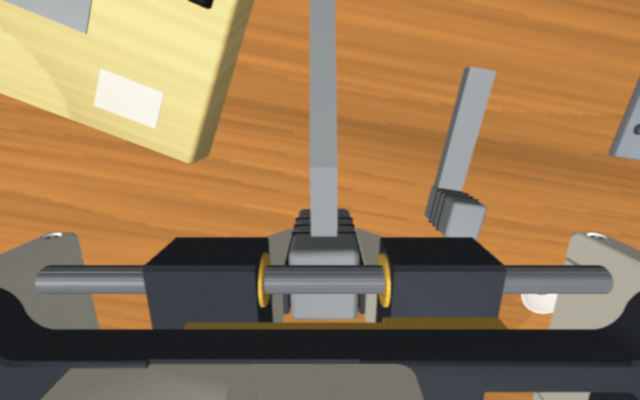

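Wedge held square between the fingers (blade along column ~320). Carrying it to the rod.

Request:
play_rows:
  rows:
    - [0.1,0.04,-0.05,0,0,0.03,1]
    - [0.2,0.04,-0.05,0,0,0.04,1]
    - [0.25,0.04,-0.03,0,0,0.04,1]
    - [0.25,0.03,0,0,0,0.04,1]
    - [0.25,0.03,0,0,0,0.04,1]

```text
clock: 5.85
position: [0.4675, 0.2067, 0.1791]
ee_rot: [-2.313, 2.115, 0.008]
force: [1.0, -0.6, -2.0]
width: 0.328
```

Request:
play_rows:
  rows:
    - [0.25,0.02,0,0,0,0.04,1]
    - [0.25,0.02,0,0,0,0.03,1]
    - [0.2,0.02,0,0,0,0.03,1]
    - [0.12,0.02,0,0,0,0,1]
    - [0.05,0.02,0,0,0,0,1]

```text
clock: 6.35
position: [0.4588, 0.0653, 0.1793]
ee_rot: [-2.251, 2.183, 0.005]
force: [0.2, 0.5, -2.2]
width: 0.327
```

```bash
python3 go.py .47 .042 .17 .03; python3 - <<'E'
from h import *
m=camera_model("wrist");cv2.imwrite("pics/w3.png",get_image("wrist")); np.savez("w3.npz",**m)
zoom(get_image("scene"),270,100,430,300,3.0,"pics/s3.png")
E
```

```text
pos [0.4588 0.0653 0.1793] tool yaw 0.0307 t 6.35 F [ 0.2  0.5 -2.2] w 0.327
q [ 0.13  0.26 -0.46  1.99  0.14  0.92 -1.94]
shift units [ 0.158 -0.07   0.061] dist 0.0274 rot units [-0.004  0.012  0.001]
```

View pics/w3.png

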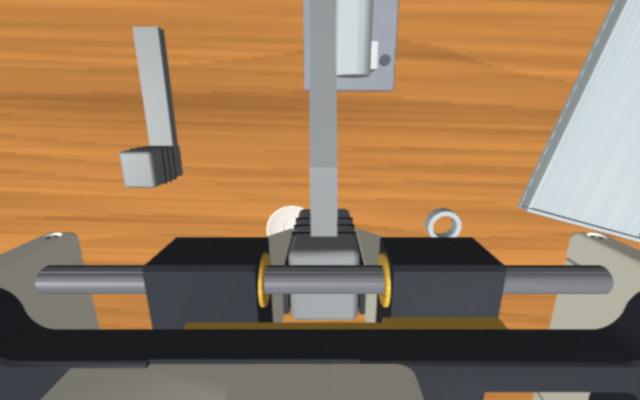

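View pics/s3.png

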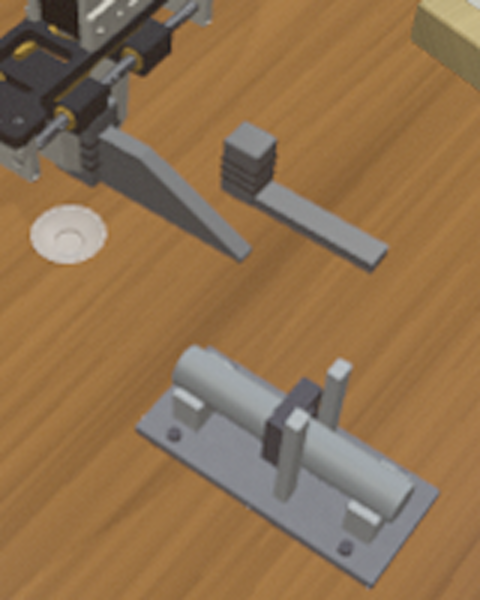

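```bash
python3 - <<'E'
from h import *
w=cv2.imread("pics/w3.png"); zoom(w,290,0,410,100,6,"pics/w3z.png")
E
```

```text
(no output)
```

View pics/w3z.png

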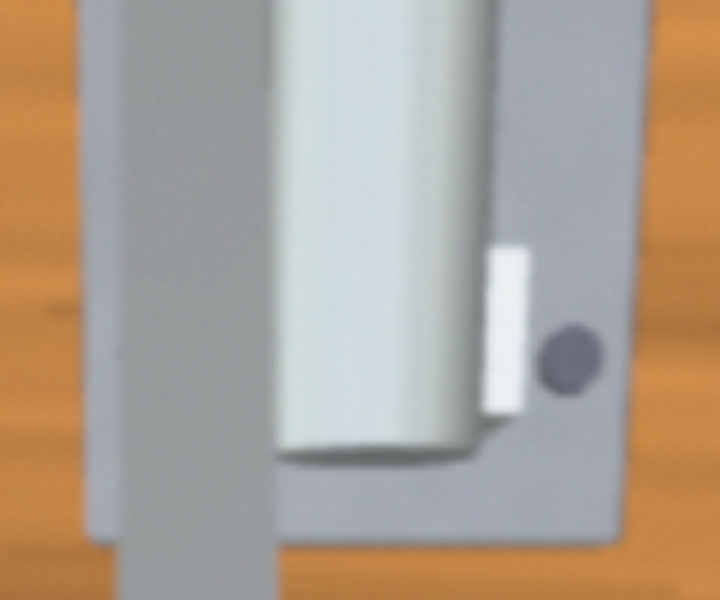

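```bash
python3 - <<'E'
from h import *
m=dict(np.load("w3.npz"))
q=lambda u,v:(u/6+290-.4,v/6-.4)
zb=.008
for zb in (.006,.008,.012):
    A=onz(m,*q(87,543),zb);B=onz(m,*q(622,543),zb);C=onz(m,*q(79,10),zb);D=onz(m,*q(652,10),zb)
    print(zb,"w",np.linalg.norm(A-B),np.linalg.norm(C-D),"mid",((A+B)/2).round(4),((C+D)/2).round(4), "yaw",[np.arctan2(*(Q-P)[1::-1]) for P,Q in((A,C),(B,D))])
# rod near end and right silhouette
print(onz(m,*q(370,447),.061)[:2])
for v in (30,430):
    c,d=ray(m,*q(497 if v==30 else 482,v)); 
    # tangent to cylinder radius .016 axis z .045: solve y offset in plane
    print(onz(m,*q(497 if v==30 else 482,v),.045), d)
E
```

```text
0.006 w 0.09054129836226388 0.09028097322124255 mid [0.5509 0.0442 0.006 ] [0.6305 0.0465 0.006 ] yaw [np.float64(0.02810685512818228), np.float64(0.031381397779574445)]
0.008 w 0.08999558373017395 0.0897368276326844 mid [0.5508 0.0443 0.008 ] [0.6299 0.0466 0.008 ] yaw [np.float64(0.02810685512818211), np.float64(0.03138139777957472)]
0.012 w 0.0889041544659941 0.08864853645556817 mid [0.5506 0.0446 0.012 ] [0.6287 0.0469 0.012 ] yaw [np.float64(0.02810685512818199), np.float64(0.0313813977795744)]
[0.56045744 0.04633536]
[0.6168951 0.0303997 0.045    ] [ 0.32962377 -0.1398112  -1.13197992]
[0.56493351 0.02883809 0.045     ] [ 0.12208866 -0.13829569 -1.07336441]
```

Request:
play_rows:
  rows:
    - [0.08,-0.05,0.05,0,0.01,0,1]
    - [0.08,-0.06,0.1,0,0,0,1]
    - [0.02,-0.06,0.15,0,0,0,1]
    - [0,-0.02,0.15,0,0,0,1]
    - [0,0,0.05,0,0,0,1]

```text
clock: 6.95
position: [0.4935, 0.0424, 0.0999]
ee_rot: [-2.258, 2.175, -0.003]
force: [-0.9, -0.2, -2.2]
width: 0.326
```

```bash
python3 go.py .485 .0423 .09 .03
```

```text
pos [0.4935 0.0424 0.0999] tool yaw 0.0378 t 6.95 F [-0.9 -0.2 -2.2] w 0.326
q [ 0.13  0.41 -0.41  2.01  0.23  0.75 -1.96]
shift units [-0.001  0.057  0.065] dist 0.013 rot units [-0.012  0.006  0.016]
```

Request:
play_rows:
  rows:
    - [0,0.03,0.06,-0.012,0.006,0.016,1]
    - [0,0.02,0.04,0,0,0,1]
    - [0,0,0.02,0,0,0,1]
    - [0,0,0,0,0,0,1]

```text
clock: 7.35
position: [0.4851, 0.043, 0.079]
ee_rot: [2.255, -2.185, -0.004]
force: [-0.1, 0.0, -1.3]
width: 0.321
```

```bash
python3 go.py .495 .0426 .0783 .03;python3 - <<'E'
from h import *
cv2.imwrite("pics/w4.png",get_image("wrist"))
zoom(get_image("scene"),310,180,430,300,5,"pics/s4.png")
zoom(get_image("top"),260,110,350,250,4,"pics/t4.png")
E
```

```text
pos [0.4851 0.043  0.079 ] tool yaw 0.0315 t 7.35 F [-0.1  0.  -1.3] w 0.321
q [ 0.11  0.44 -0.4   2.04  0.25  0.71 -1.99]
shift units [ 0.005 -0.066  0.005] dist 0.0099 rot units [0.006 0.    0.003]
```

View pics/s4.png

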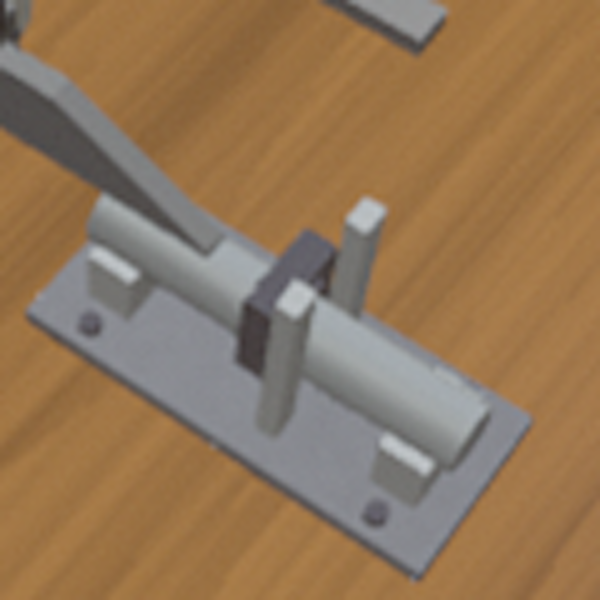

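View pics/t4.png

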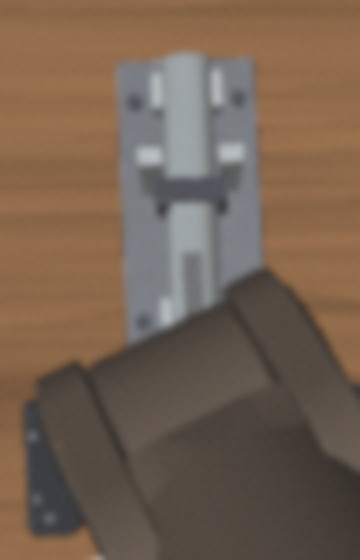

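The tip rests on the rod top, ~28 mm before the clip and centred. Advancing.

Request:
play_rows:
  rows:
    - [0.003,-0.05,0.003,0.004,0,0,1]
    - [0,-0.08,0.003,0,0,0,1]
    - [0,-0.08,0,0,0,0,1]
    - [0,-0.05,0,0,0,0,1]

```text
clock: 7.9
position: [0.5285, 0.0436, 0.0802]
ee_rot: [-2.254, 2.185, -0.003]
force: [0.1, -0.1, -1.9]
width: 0.324
```

```bash
python3 go.py .54 .0440 .0783 .03
```

```text
pos [0.5285 0.0436 0.0802] tool yaw 0.0309 t 7.9 F [ 0.1 -0.1 -1.9] w 0.324
q [ 0.1   0.49 -0.39  1.94  0.26  0.75 -1.97]
shift units [-0.001 -0.076  0.013] dist 0.0116 rot units [-0.006  0.     0.002]
```

Request:
play_rows:
  rows:
    - [0,-0.01,0.02,-0.004,0,0,1]
    - [0,-0.03,0.01,0,0,0,1]
    - [0,-0.03,0.01,0,0,0,1]
    - [0,-0.03,0.01,0,0,0,1]

```text
clock: 8.3
position: [0.5444, 0.0452, 0.0772]
ee_rot: [2.255, -2.186, 0.001]
force: [-15.5, -1.3, 33.6]
width: 0.323
```

```bash
python3 go.py .56 .0446 .0783 .03
```

```text
pos [0.5444 0.0452 0.0772] tool yaw 0.0309 t 8.3 F [-15.5  -1.3  33.6] w 0.323
q [ 0.1   0.51 -0.38  1.91  0.27  0.77 -1.97]
shift units [ 0.007 -0.104 -0.008] dist 0.0157 rot units [ 0.    -0.002  0.002]
```

Request:
play_rows:
  rows:
    - [0.003,-0.02,-0.006,0,0,0,1]
    - [0.002,-0.04,0,0,0,0,1]
    - [0,-0.04,0,0,0,0,1]

```text
clock: 8.6
position: [0.5529, 0.0451, 0.0777]
ee_rot: [2.249, -2.177, -0.01]
force: [-11.3, 0.4, 17.9]
width: 0.328
```

```bash
python3 go.py .58 .0452 .0783 .03
```

```text
pos [0.5529 0.0451 0.0777] tool yaw 0.0323 t 8.6 F [-11.3   0.4  17.9] w 0.328
q [ 0.09  0.53 -0.38  1.87  0.26  0.8  -1.96]
shift units [ 0.005 -0.181 -0.006] dist 0.0271 rot units [ 0.026 -0.007  0.005]
```

Request:
play_rows:
  rows:
    - [0.003,-0.06,-0.002,0.02,0,0,1]
    - [0,-0.06,0,0.01,0,0,1]
    - [0,-0.06,0,0.005,0,0,1]

```text
clock: 8.9
position: [0.575, 0.0458, 0.0779]
ee_rot: [2.253, -2.178, -0.001]
force: [-3.6, 0.2, 6.5]
width: 0.322
```

```bash
python3 go.py .60 .0458 .0783 .03
```

```text
pos [0.575  0.0458 0.0779] tool yaw 0.0336 t 8.9 F [-3.6  0.2  6.5] w 0.322
q [ 0.09  0.56 -0.37  1.82  0.27  0.82 -1.96]
shift units [ 0.006 -0.167 -0.004] dist 0.025 rot units [ 0.012 -0.01   0.007]
```

```bash
python3 - <<'E'
from h import *
zoom(get_image("scene"),310,180,430,300,5,"pics/s5.png")
E
```

```text
(no output)
```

View pics/s5.png

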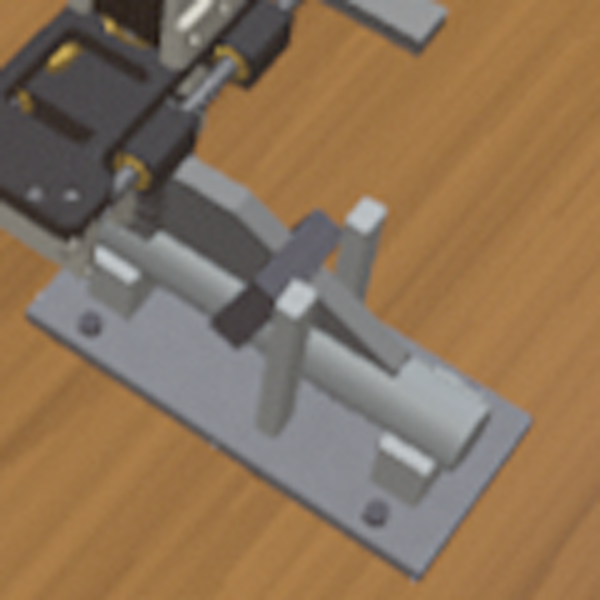

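Clip is rising on the ramp, jaws spread, bearing against the stops. Continuing.

Request:
play_rows:
  rows:
    - [0.003,-0.05,0,0.008,-0.005,0.004,1]
    - [0,-0.06,0,0.004,0,0,1]
    - [0,-0.06,0,0.004,0,0,1]

```text
clock: 9.25
position: [0.6023, 0.0466, 0.078]
ee_rot: [2.256, -2.186, 0.005]
force: [-2.3, -0.9, 4.1]
width: 0.325
```

```bash
python3 go.py .612 .0462 .0783 .03; python3 - <<'E'
from h import *
zoom(get_image("scene"),310,180,430,300,5,"pics/s6.png")
E
```

```text
pos [0.6023 0.0466 0.078 ] tool yaw 0.0318 t 9.25 F [-2.3 -0.9  4.1] w 0.325
q [ 0.08  0.59 -0.37  1.76  0.27  0.84 -1.95]
shift units [ 0.005 -0.064 -0.002] dist 0.0097 rot units [-0.004 -0.005  0.004]
```

View pics/s6.png

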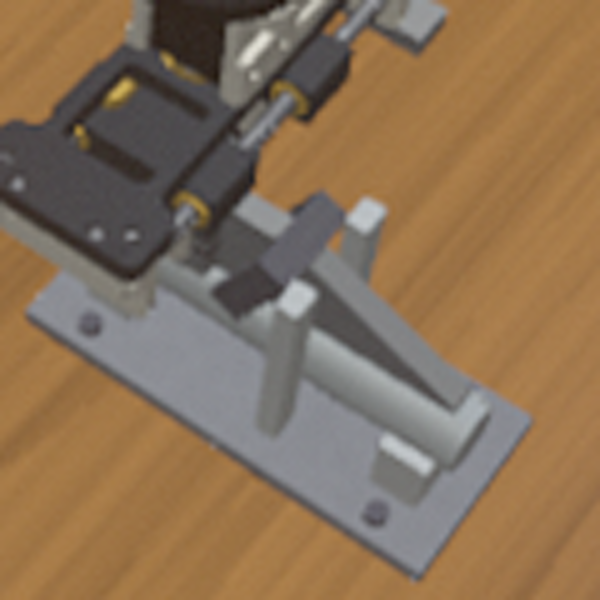

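Request:
play_rows:
  rows:
    - [0.003,-0.05,0,0,-0.003,0.002,1]
    - [0,-0.05,0,0,0,0,1]
    - [0,-0.01,0,0,0,0,1]
    - [0,0,0,0,0,0,1]

```text
clock: 9.7
position: [0.6224, 0.0468, 0.078]
ee_rot: [-2.253, 2.186, -0.005]
force: [-2.1, 0.1, 5.2]
width: 0.323
```

```bash
python3 go.py .62 .0464 .0783 .03; python3 - <<'E'
from h import *
zoom(get_image("scene"),310,180,430,300,5,"pics/s7.png")
cv2.imwrite("pics/w7.png",get_image("wrist"))
E
```

```text
pos [0.6224 0.0468 0.078 ] tool yaw 0.0303 t 9.7 F [-2.1  0.1  5.2] w 0.323
q [ 0.08  0.61 -0.36  1.71  0.27  0.86 -1.94]
shift units [ 0.002  0.016 -0.002] dist 0.0025 rot units [-0.008 -0.001  0.001]
```

View pics/s7.png

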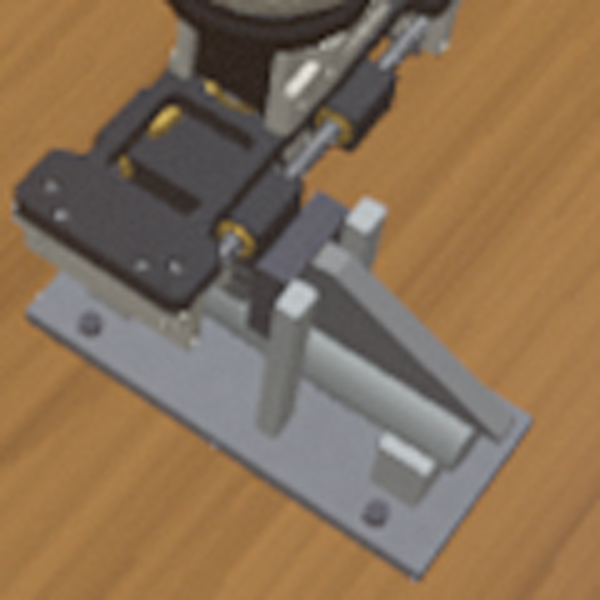

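View pics/w7.png

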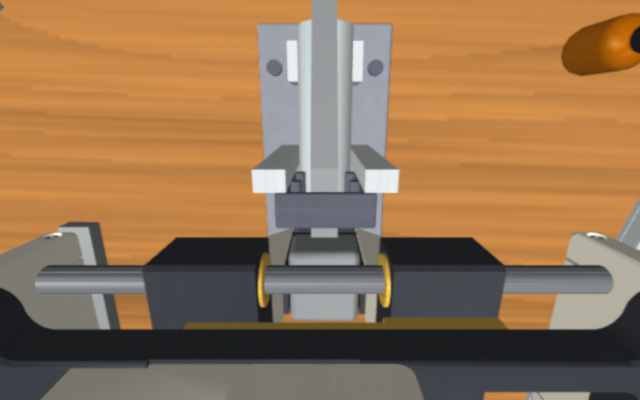

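Clip now sits level on the blade's flat top (wrist view: bridge at (325,210), clear of the pads). Lifting straight up.

Request:
play_rows:
  rows:
    - [0,0,-0.03,0,0,0,1]
    - [0,0,-0.06,0,0,0,1]
    - [0,0,-0.09,0,0,0,1]
    - [0,0,-0.1,0,0,0,1]
    - [0,0,-0.1,0,0,0,1]

```text
clock: 10.3
position: [0.6196, 0.0462, 0.1359]
ee_rot: [2.254, -2.186, -0.0]
force: [0.1, -0.0, -2.8]
width: 0.332
```

```bash
python3 go.py .62 .0464 .18 .03 .06; python3 - <<'E'
from h import *
zoom(get_image("scene"),310,150,430,300,4,"pics/s8.png")
cv2.imwrite("pics/w8.png",get_image("wrist"))
E
```

```text
pos [0.6196 0.0462 0.1359] tool yaw 0.0308 t 10.3 F [ 0.1 -0.  -2.8] w 0.332
q [ 0.1   0.55 -0.38  1.66  0.24  0.98 -1.91]
shift units [-0.001 -0.002 -0.294] dist 0.0441 rot units [ 0.123 -0.002  0.002]
```

View pics/s8.png

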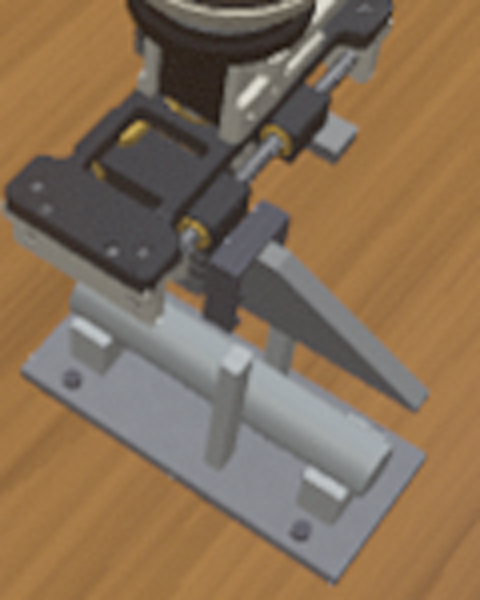

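View pics/w8.png

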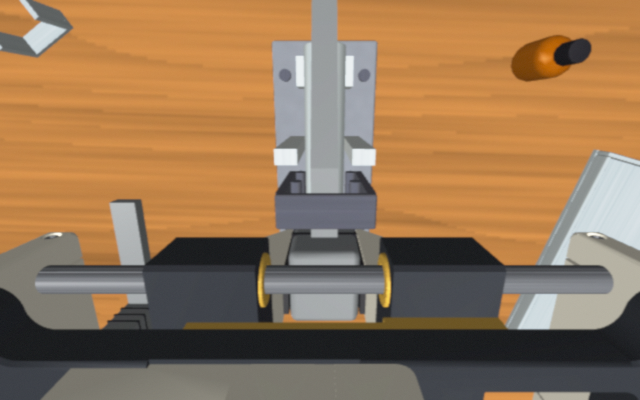

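Clip rides on the wedge, clear of the rod. Raising with slight nose-up, then carrying to the tray.

Request:
play_rows:
  rows:
    - [0,0,-0.1,0.03,0,0,1]
    - [0,0,-0.1,0.04,0,0,1]
    - [0,0,-0.08,0.04,0,0,1]
    - [0.02,0.02,-0.05,0.01,0,0,1]
    - [0.06,0.04,-0.02,0,0,0.02,1]

```text
clock: 10.9
position: [0.6101, 0.0353, 0.1938]
ee_rot: [-2.21, 2.161, -0.073]
force: [-0.2, 0.8, -2.4]
width: 0.326
```

Request:
play_rows:
  rows:
    - [0.1,0.05,0,0,0,0.03,1]
    - [0.13,0.06,0,0,0,0.04,1]
    - [0.16,0.07,0,0,0,0.05,1]
    - [0.18,0.08,0,0,0,0.05,1]
    - [0.18,0.08,0,0,0,0.05,1]

```text
clock: 11.4
position: [0.5512, -0.0827, 0.1884]
ee_rot: [-2.081, 2.286, -0.066]
force: [-0.1, -0.7, -2.7]
width: 0.324
```

```bash
python3 go.py .4765 -.2425 .18 -.23 .05
```

```text
pos [ 0.5512 -0.0827  0.1884] tool yaw -0.0941 t 11.4 F [-0.1 -0.7 -2.7] w 0.324
q [ 0.34  0.36 -0.37  1.82  0.15  0.92 -1.76]
shift units [1.108 0.398 0.021] dist 0.1766 rot units [-0.03   0.032  0.271]
```

Request:
play_rows:
  rows:
    - [0.18,0.08,0,0,0.005,0.05,1]
    - [0.18,0.08,0,0,0.005,0.05,1]
    - [0.17,0.06,0,0,0.005,0.05,1]
    - [0.14,0.03,0,0,0.005,0.04,1]
    - [0.1,0.01,0,0,0,0.03,1]

```text
clock: 11.9
position: [0.4843, -0.2054, 0.1818]
ee_rot: [-1.935, 2.427, -0.067]
force: [-0.1, 0.1, -2.0]
width: 0.326
```

```bash
python3 go.py .4765 -.2425 .15 -.23 .03
```

```text
pos [ 0.4843 -0.2054  0.1818] tool yaw -0.2243 t 11.9 F [-0.1  0.1 -2. ] w 0.326
q [ 0.55  0.31 -0.3   1.9   0.11  0.89 -1.61]
shift units [0.253 0.008 0.211] dist 0.0495 rot units [-0.053  0.005  0.011]
```

Request:
play_rows:
  rows:
    - [0.11,0,0,-0.01,0,0.005,1]
    - [0.08,0,0.03,-0.01,0,0.005,1]
    - [0.04,0,0.08,-0.01,0,0,1]
    - [0.01,0,0.08,0,0,0,1]
    - [0,0,0.02,0,0,0,1]

```text
clock: 12.4
position: [0.474, -0.2459, 0.1464]
ee_rot: [-1.927, 2.448, -0.045]
force: [-0.9, 0.7, -2.6]
width: 0.322
```

```bash
python3 go.py .4765 -.2425 .05 -.23 0; python3 - <<'E'
from h import *
m=camera_model("wrist");np.savez("w9.npz",**m)
cv2.imwrite("pics/w9.png",get_image("wrist"))
zoom(get_image("scene"),130,180,330,400,3,"pics/s9.png")
t=(np.array([.530,-.255]));c,s=np.cos(-.23),np.sin(-.23)
pts=[[t[0]+c*a-s*b,t[1]+s*a+c*b,.018] for a,b in((-.118,.074),(.118,.074),(.118,-.074),(-.118,-.074))]
print(proj(m,pts).round(0).tolist(),proj(camera_model("scene"),pts).round(0).tolist())
E
```

```text
pos [ 0.474  -0.2459  0.1464] tool yaw -0.2371 t 12.4 F [-0.9  0.7 -2.6] w 0.322
q [ 0.6   0.37 -0.28  1.91  0.13  0.84 -1.55]
shift units [-0.024  0.014  0.643] dist 0.0965 rot units [-0.077  0.005 -0.014]
[[248.0, 253.0], [229.0, -12.0], [407.0, -13.0], [394.0, 252.0]] [[221.0, 257.0], [286.0, 349.0], [214.0, 401.0], [155.0, 297.0]]
```

View pics/w9.png

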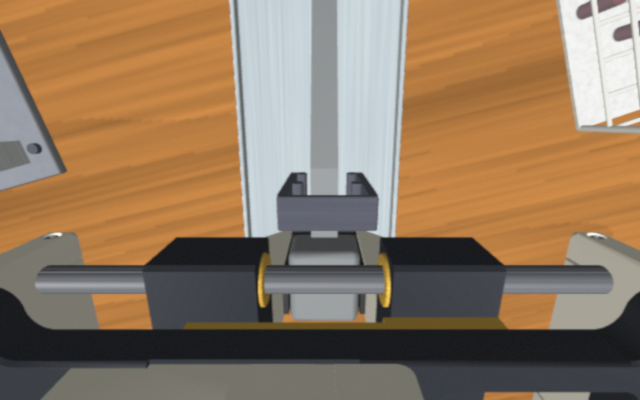

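View pics/s9.png

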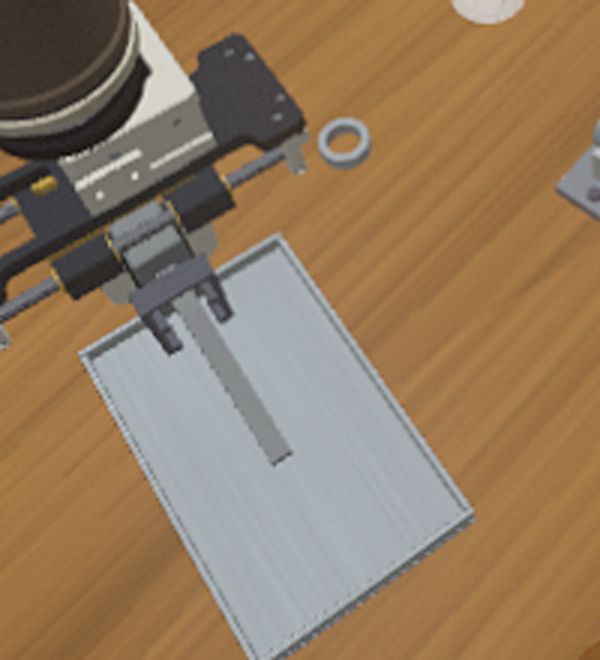

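Request:
play_rows:
  rows:
    - [-0.02,-0.01,0.05,-0.015,0,-0.007,1]
    - [-0.005,-0.01,0.12,-0.015,0,-0.005,1]
    - [0,0,0.16,-0.015,0,0,1]
    - [0,0,0.16,-0.015,0,0,1]
    - [0,0,0.08,-0.01,0,0,1]

```text
clock: 13.0
position: [0.4845, -0.2398, 0.0584]
ee_rot: [-1.955, 2.451, -0.007]
force: [0.7, -0.1, -1.8]
width: 0.326
```

```bash
python3 go.py .4765 -.2425 .0235 -.23 0
```

```text
pos [ 0.4845 -0.2398  0.0584] tool yaw -0.2241 t 13.0 F [ 0.7 -0.1 -1.8] w 0.326
q [ 0.55  0.51 -0.25  1.95  0.19  0.69 -1.61]
shift units [0.03  0.049 0.232] dist 0.0359 rot units [-0.015  0.005  0.012]
```

Request:
play_rows:
  rows:
    - [0.01,0.02,0.06,-0.008,0.003,0.005,1]
    - [0.01,0.02,0.08,-0.006,0,0,1]
    - [0,0,0.05,0,0,0,1]
    - [0,0,0.015,0,0,0,1]

```text
clock: 13.4
position: [0.4776, -0.2404, 0.0238]
ee_rot: [-1.958, 2.457, 0.004]
force: [0.4, 0.8, -2.5]
width: 0.325
```

```bash
python3 go.py .4765 -.2425 .0235 -.23 0
```

```text
pos [ 0.4776 -0.2404  0.0238] tool yaw -0.2252 t 13.4 F [ 0.4  0.8 -2.5] w 0.325
q [ 0.54  0.56 -0.23  1.98  0.21  0.63 -1.63]
shift units [0.015 0.004 0.002] dist 0.0024 rot units [0.004 0.003 0.01 ]
```

Request:
play_rows:
  rows:
    - [0,0,0.006,0,0,0,1]
    - [0,0,0.003,0,0,0,1]
    - [0,0,0,0,0,0,1]
  force: 8

```text
clock: 13.7
position: [0.4782, -0.2408, 0.0232]
ee_rot: [-1.957, 2.457, 0.002]
force: [-0.4, 0.6, -1.9]
width: 0.327
```

Request:
play_rows:
  rows:
    - [0,0,0,0,0,0,0]
    - [0,0,0,0,0,0,-0.3]
    - [0,0,0,0,0,0,-0.3]
    - [0,0,0,0,0,0,-0.3]
    - [0,0,0,0,0,0,-0.3]

```text
clock: 14.2
position: [0.4802, -0.2416, 0.0253]
ee_rot: [-1.955, 2.455, -0.005]
force: [0.1, -0.0, -0.3]
width: 0.643
```

```bash
python3 go.py .4765 -.2425 .0235 -.23 0; python3 - <<'E'
from h import *
cv2.imwrite("pics/w10.png",get_image("wrist"))
E
```

```text
pos [ 0.4802 -0.2416  0.0253] tool yaw -0.2257 t 14.2 F [ 0.1 -0.  -0.3] w 0.643
q [ 0.54  0.56 -0.23  1.98  0.21  0.62 -1.63]
shift units [0.011 0.023 0.012] dist 0.0042 rot units [-0.009  0.001  0.009]
```

View pics/w10.png

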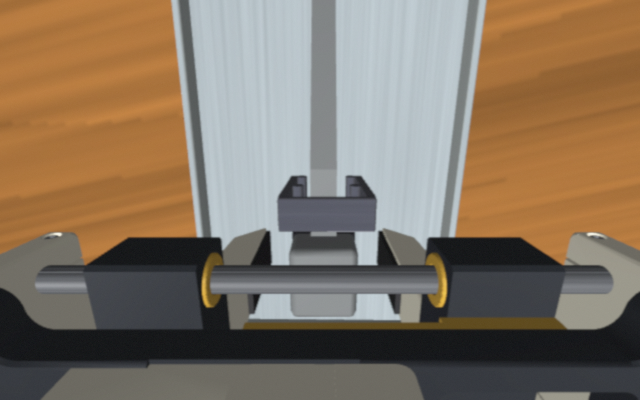

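Released; both stand in the tray with the pads clear of grip and clip. Retreating up.

Request:
play_rows:
  rows:
    - [0,0.01,-0.06,0,0,0,-0.3]
    - [0,0.01,-0.12,0,0,0,-0.3]
    - [0,0.01,-0.2,0,0,0,-0.3]
    - [0,0.01,-0.25,0,0,0,-0.3]
    - [0,0,-0.25,0,0,0,-0.3]

```text
clock: 14.75
position: [0.4697, -0.2384, 0.1585]
ee_rot: [1.957, -2.455, -0.01]
force: [0.1, -0.7, -0.3]
width: 0.652
```

Request:
play_rows:
  rows:
    - [0,0.1,-0.2,0,0,0,-0.3]
    - [0,0.1,-0.1,0,0,0,-0.3]
    - [0,0.05,0,0,0,0,-0.3]
    - [0,0,0,0,0,0,-0.3]
    - [0,0,0,0,0,0,-0.3]

```text
clock: 15.25
position: [0.4344, -0.2304, 0.2124]
ee_rot: [-1.957, 2.454, -0.005]
force: [-0.6, -0.2, 0.8]
width: 0.649
```

```bash
python3 go.py .4765 -.2425 .0235 -.23 0; python3 - <<'E'
from h import *
m=camera_model("wrist");np.savez("w11.npz",**m)
cv2.imwrite("pics/w11.png",get_image("wrist"))
zoom(get_image("scene"),130,180,330,400,3,"pics/s11.png")
E
```

```text
pos [ 0.4344 -0.2304  0.2124] tool yaw -0.2244 t 15.25 F [-0.6 -0.2  0.8] w 0.649
q [ 0.62  0.25 -0.3   1.89  0.09  1.   -1.5 ]
shift units [ 0.017 -0.286  1.261] dist 0.194 rot units [-0.009  0.001  0.011]
```

View pics/w11.png

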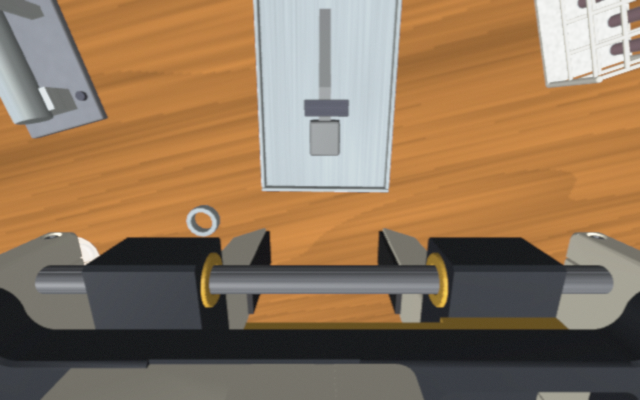

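View pics/s11.png

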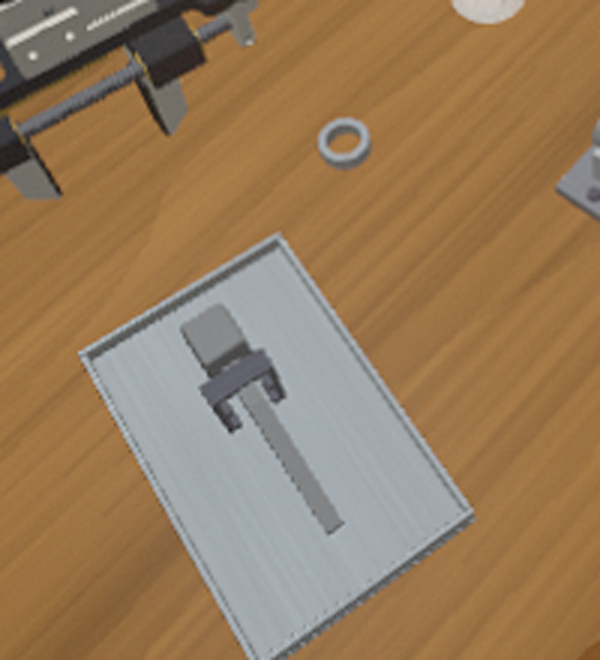

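```bash
python3 - <<'E'
from h import *
m=dict(np.load("w11.npz")); R=np.array([[np.cos(-.23),np.sin(-.23)],[-np.sin(-.23),np.cos(-.23)]])
for n,u,v,z in(("grip",325,138,.065),("clip",327,108,.055),("rimL",262,189,.018),("rimR",388,189,.018)):
    X=onz(m,u,v,z); print(n,X.round(4),"tray",(R@(X[:2]-[.530,-.255])).round(4))
sign_off(); print(observe()["clock"])
E
```

```text
grip [ 0.4791 -0.2416  0.065 ] tray [-0.0526  0.0015]
clip [ 0.5062 -0.2498  0.055 ] tray [-0.0244 -0.0003]
rimL [ 0.4339 -0.1552  0.018 ] tray [-0.1163  0.0753]
rimR [ 0.4008 -0.2999  0.018 ] tray [-0.1155 -0.0732]
the job is handed in; nothing more can be done
the job is handed in; nothing more can be done
```

I drove the tapered wedge along the rod under the clip until the clip came up off the rod onto the blade. I then carried both to the tray, let go, backed off and handed the job in. The last clock reading was about 15 s.

- **Last position check (wrist camera, tray frame):** the grip is at (-53, +2) mm and the clip's bridge at (-24, 0) mm, both well inside the limits. I did not measure their heights separately; the scene picture shows the wedge flat on the tray floor with the clip still on its blade.
- **Fingers:** they were clear of both parts in the pictures after release, with the tool about 190 mm above the tray floor at sign-off.
- **What differed or went unchecked:**
  - Early in the insertion I pressed the wedge onto the rod with about 34 N. I eased that off, and it stayed well under the 120 N wrist limit.
  - The tray rim measured within about 2 to 3 mm of my first estimate from the top camera.
  - I did not measure the clip's speed; I only saw it standing on the wedge in pictures before and after I backed off.

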